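# Weigh a pail of marbles on the counter scale

## Task

Weigh the lidded tin pail that has the wire handle: pick it up by the narrow loop of its handle and hang the loop on the hook of the counter scale. The spring is soft and the weight unknown, so ease the pail down slowly, a couple of centimetres a second, and let go only when the scale bears all of the weight, so that the pointer creeps to its reading and neither drops nor bounces; leave the pail hanging still and the other toys undisturbed.

Things in the scene. Friction and masses are not known exactly. Their poses are not given: they have to be found in the camera images.
- pail_grip (a point): Where to grip the pail: midway between the two upright legs of its handle loop, 143 mm above the pail's underside, 25 mm below the crown's centre line. z up; y from leg to leg (squeeze the legs from outside along y: 44 mm over their outsides, 32 mm inside); x goes through the loop. Legs run from 117 to 168 mm above the underside; the handle flares below. Half a turn about z is the same.
- pail_crown (a point): Centre of the crown, the level bar of 6 mm wire along y joining the legs on top, 168 mm above the pail's underside; it comes to lie in the hook. The pail: plain tin, round, 98 mm wide, lidded, 91 mm high to the lid's top, stiff handle 112 mm wide at the sides. It is filled with marbles; mass unknown, 0.14 to 0.77 kg, centred on the axis.
- hook_seat (a point): Lowest inside point of the scale's hook, about 0.30 m up; moves with it. The crown's centre line rests 3 mm above it. The hook is a J of 7 mm wire, open upward, 17 mm wide inside. From it a level arm 10 mm thick (top 17.5 mm above this point) runs 170 mm along +y to the scale's stem. x is level across the arm, z up. Nothing stands above or on the -y side; below is only the scale's foot.
- hook_tip (a point): Top of the hook's free end, on its outer (-y) side: 14 mm out from the seat and 18 mm higher. The loop must pass over it, crown above and pail below.
- scale_hook (a joint): How far the hook with its arm and stem has sunk, m: 0 unloaded, 0.078 at the lower stop. Soft spring with little damping, 110 N per m; it begins to sink at about 0.25 N, so a load of W newtons rests at (W - 0.25)/110 m.
- scale_pointer (a joint): Angle of the dial pointer, rad, 0 pointing up when unloaded, growing clockwise as seen from the dial that faces the robot; 75 rad per m of hook travel.
- scale: The scale, fixed to the counter: a pale enamel box 90 (x) x 150 (y) x 214 mm high with a round dial on both x faces, on a grey foot plate 130 x 300 mm, 14 mm thick, that reaches under the hook; a chrome stem rises from its top. Origin on the counter under the stem; the hook is 170 mm towards its -y.
- canister: Bystander: round lidded tin like the pail but without wire handle, 98 mm wide, 104 mm high with its lid knob; origin at its underside.
- horse: Bystander: cream tin horse on a wheeled board 120 x 52 mm, 110 mm high; origin under its centre, head towards x.
- airplane: Bystander: chrome tin airplane 155 mm long, wing span 200 mm, 73 mm high; origin under its centre, nose towards x.
- key_block: Bystander: wooden block 110 x 60 mm with three brass winding keys, 69 mm high; origin under its centre.
- dome: Bystander: glass dome lid 130 mm wide, 155 mm high; origin under its centre.
- drum: Bystander: small tin drum 78 mm wide, 57 mm high; origin under its centre.
- carousel: Bystander: tin carousel on a brass turntable fixed to the counter, 160 mm wide, 207 mm high; origin under its centre.
There are look-alikes about, which are no part of the job. Leave any green or orange look-alike of the part that bears pail_grip alone.

How it is judged:
On the way, in this order (a step that is already met when the one before it is completed fails the run):
1. the pail is lifted clear of the counter by its handle (height (world z) of pail_crown above 0.22 m and contact force between the fingers and pail above 1 N), for 0.2 s.
2. the loop lies in the hook and the hook begins to sink under the pail while the gripper still holds it (distance between pail_crown and hook_seat below 0.014 m and value of joint scale_hook above 0.005 m and contact force between the fingers and pail above 1 N), for 0.2 s.
At the end, for the whole second after the job is handed in: The pail hangs by its loop in the scale's hook (crown within 10 mm of the hook's seat), upright within 10 degrees and still (under 40 mm/s), the hook sunk more than 7 mm and settled (under 10 mm/s) (distance between pail_crown and hook_seat below 0.01 m and value of joint scale_hook above 0.007 m and velocity of joint scale_hook between -0.01 and 0.01 m/s and linear speed of pail below 0.04 m/s and angle between pail_crown's own z axis and vertical below 0.17 rad); the robot touches nothing.
It fails at once if the hook drops, bounces or is pushed faster than 50 mm/s (velocity of joint scale_hook above 0.05 m/s or velocity of joint scale_hook below -0.05 m/s).
It fails at once if the scale is strained: hook dragged beyond 74 mm of travel, the pail presses on the scale with more than 12 N, or the robot with more than 8 N (value of joint scale_hook above 0.074 m or contact force between pail and scale above 12 N or contact force between any of the fingers, the arm and scale above 8 N).
It fails at once if the pail is tipped by more than 35 degrees (angle between pail_crown's own z axis and vertical above 0.61 rad).
It fails at once if a bystander is moved by more than 20 mm or the carousel is knocked with more than 5 N (distance of any of canister, horse, airplane, key_block, dome, drum from where it was at the start of the episode above 0.02 m or contact force between anything else and carousel above 5 N).
It also fails if it takes over 61 s, if anything falls off the work surface, if the arm or the gripper's body presses on something with over 40 N, if the wrist force passes 120 N, or if a joint passes its speed limit or range.

## Robot

A 6-joint arm with a two-finger parallel gripper is mounted at the origin on the work surface. World frame = base frame: x ahead of the robot, y to its left, z up, the work surface at z = 0. Lengths are in m, angles in rad, forces in N, time in s.
With the tool pointing down it reaches from about 0.3 to 0.875 m from the base axis. Payload 6.4 kg.
Tool frame: the origin (TCP) lies midway between the tips of the shut fingers; the grasp point (between the pads) lies 19 mm behind it; z points along the fingers, y is the line along which they close (so a half turn about z gives the same grasp; the last joint's range is limited). The gripper opens to 85 mm and grips with 20 to 120 N. Pads are 22 mm wide; open, the fingers measure 114 mm over their backs; the gripper's body (76 mm by 85 mm) begins 54 mm behind the grasp point. The pads swing forward as they close: fully open they stand 13 mm farther back than shut.
Start: joints at [-1.494, 0.181, 1.607, -0, 1.354, -0.206], TCP at [0.16, -0.552, 0.231] pointing down, gripper open.
Joint ranges: [-2.99, 2.99], [-0.89, 2.07], [0.3, 2.58], [-1.14, 4.28], [0, 2.63], [-3.12, 3.12]. Speed limits (rad/s): [2.57, 2.57, 3.01, 3.14, 3.14, 3.14].

## Interface

Orientations are given as a unit quaternion [w, x, y, z].
In Python, from bench import status, camera, ctrl gives the robot as it stands. The module is installed in compiled form; this text tells all that it offers.
- The arm moves only by the shell command python3 -m handwheel 'ROWS'. ROWS is JSON, a list that holds one entry, the list of rows, each a list of 7 numbers: the opening, from -1 (shut) to 1 (fully open), then the shift along the tool's x, y, z in cm, then the turn, a rotation vector about the tool's x, y, z in degrees. A call has 1 to 10 rows; each row is the pose to reach, as a shift and turn from the pose commanded when the call began, along the tool's axes at that moment; what a row does not reach only later rows make up. A row lasts 1/8 s, in which the tool goes at most 62.5 mm and 10.7 degrees, less where a joint would pass 70% of its speed; a pose out of reach is approached as far as the arm can. A call with a gripper value outside its range is refused whole. The fingers move at their own pace and stop on an object; the grip force is fixed at half the most. Time passes only in rows, so rows that repeat a pose let the fingers close. It gives the time, the measured TCP pose, the force, the opening and the grip force at its end, in the units of the state.
- status.get_obs(): the state, without advancing time (a new reading comes with each control period).
- camera(name): name is "side" or "top" or "wrist"; returns a dict with "frame" (480x640x3 uint8, blue, green, red), "depth" (480x640 float32, m along the optical axis (not along the pixel's ray), 0 where there is no reading), "fx", "fy", "cx", "cy" (pixels), "extrinsics" (4x4, takes a point from camera to world coordinates); the wrist camera has in their place "hand_eye" (4x4, takes a point from camera to tool coordinates, whose origin is the TCP and whose axes are the flange's). Camera axes: x right, y down, z forward; pixel columns grow to the right and rows downward; lengths in m; the calibration is good to about 2 mm. A picture is of the moment at which its call begins: read the wrist's pose just before it.
- ctrl.hand_in(): hands the job in; it is judged then, once.
The state is a dict: "time_s": time; "q": joint angles; "dq": joint speeds; "joint_efforts": joint torques, N m; "eef_pos": TCP position; "eef_rot": TCP orientation; "wrist_force": force on the tool from outside, world axes, zero at the start; "torque": the same for the moment, N m; "opening": opening from 0.0 (shut) to 1.0 (fully open); "grasp_force": force on a finger pad.
Only numpy, scipy, OpenCV 4.12 (cv2) and the standard library are available. Lean on these libraries where they do the work, as an engineer would, in place of code of your own. Each camera call takes 0.05 s, during which the arm holds its last target. There are 200 camera calls.

## Working session

There is one attempt and no reset: what is moved stays moved. The work goes in short steps, Python scripts to look and compute and a shell command to move; the robot and the scene stay as the last step left them, time stands still between calls to the robot, and variables do not carry over. Pictures are saved under pics/ and viewed, at most 10 in all, crops included, and the job is handed in when it is done.

```bash
mkdir -p pics; cat > h.py <<'E'
import numpy as np,cv2
from scipy.spatial.transform import Rotation as R
from bench import status,camera
def rot(o): q=o["eef_rot"]; return R.from_quat([q[1],q[2],q[3],q[0]]).as_matrix()
def cloud(name):
    o=status.get_obs(); c=camera(name)
    if "extrinsics" in c: T=np.array(c["extrinsics"])
    else:
        W=np.eye(4); W[:3,:3]=rot(o); W[:3,3]=o["eef_pos"]; T=W@np.array(c["hand_eye"])
    d=c["depth"]; v,u=np.mgrid[:480,:640]
    P=np.stack([(u-c["cx"])/c["fx"]*d,(v-c["cy"])/c["fy"]*d,d],-1)@T[:3,:3].T+T[:3,3]
    P[d==0]=np.nan
    return c,P,T
E
python3 - <<'E'
from h import *
for n in("top","side"):
    c,P,T=cloud(n); cv2.imwrite(f"pics/{n}0.png",c["frame"]); np.savez(f"{n}0.npz",P=P,f=c["frame"],T=T); print(n,T.round(3).tolist(),c["fx"])
o=status.get_obs();print(o["time_s"],o["eef_pos"],rot(o).round(2).tolist())
E
```

```text
top [[0.014, -0.992, 0.122, 0.391], [-1.0, -0.012, 0.02, -0.164], [-0.019, -0.123, -0.992, 1.482], [0.0, 0.0, 0.0, 1.0]] 551.4244028326374
side [[0.77, -0.478, 0.422, -0.042], [-0.638, -0.576, 0.512, -0.845], [-0.002, -0.663, -0.748, 1.259], [0.0, 0.0, 0.0, 1.0]] 479.68927138928996
0.1 [ 0.16044337 -0.55166372  0.23047545] [[0.96, 0.28, -0.0], [0.28, -0.96, 0.0], [0.0, -0.0, -1.0]]
```

View pics/top0.png

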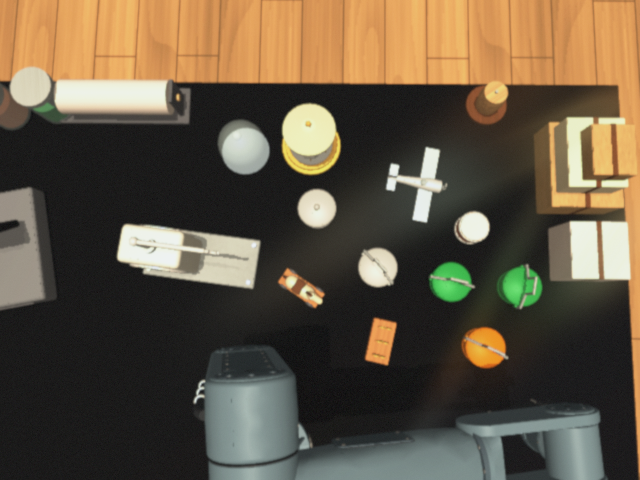

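View pics/side0.png

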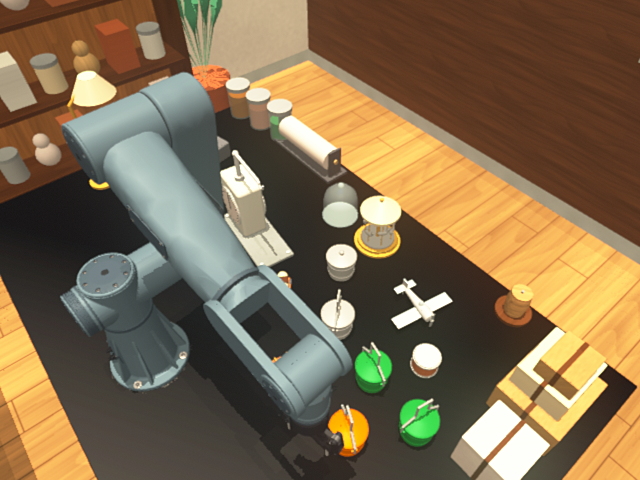

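Candidates in the top view are the plain tin pail with wire handle (377,267), green pails (450,282) and (520,286), an orange pail (484,347), and a handle-less canister (317,208). The plain one with the handle fits. The scale's box is at (150,245), with its hook end near (245,255). I'll confirm with a crop and measure.

```bash
python3 - <<'E'
from h import *
z=np.load("top0.npz");P,f=z["P"],z["f"]
a=cv2.resize(f[225:305,335:415],(400,400),interpolation=2);b=cv2.resize(f[215:295,190:270],(400,400),interpolation=2)
cv2.imwrite("pics/crop1.png",np.hstack([a,b]))
for n,(r0,r1,c0,c1,lo) in dict(pail=(240,295,350,405,.12),scalearm=(220,295,160,275,.26)).items():
    q=P[r0:r1,c0:c1].reshape(-1,3); q=q[q[:,2]>lo]
    print(n,len(q),q.min(0),q.max(0),q.mean(0)); print(q[::max(1,len(q)//40)].round(3).tolist())
q=P[240:295,350:405].reshape(-1,3); q=q[(q[:,2]>.07)&(q[:,2]<.1)];print("lid",len(q),q.min(0),q.max(0),q.mean(0))
for n,(u,v) in dict(can=(317,208),horse=(302,287),key=(381,341),car=(308,125),g=(450,282),o=(484,347)).items(): print(n,P[v,u].round(3))
E
```

```text
pail 53 [ 0.45675978 -0.29183171  0.12048096] [ 0.49004659 -0.26086131  0.17704869] [ 0.47299462 -0.27632779  0.16617456]
[[0.49, -0.265, 0.174], [0.488, -0.261, 0.17], [0.488, -0.263, 0.174], [0.488, -0.265, 0.173], [0.488, -0.261, 0.137], [0.486, -0.262, 0.161], [0.486, -0.263, 0.171], [0.485, -0.265, 0.173], [0.485, -0.268, 0.174], [0.486, -0.261, 0.13], [0.485, -0.263, 0.141], [0.483, -0.266, 0.171], [0.483, -0.268, 0.171], [0.483, -0.27, 0.174], [0.481, -0.268, 0.168], [0.481, -0.27, 0.173], [0.481, -0.273, 0.17], [0.478, -0.27, 0.173], [0.479, -0.273, 0.171], [0.479, -0.275, 0.169], [0.476, -0.27, 0.171], [0.476, -0.272, 0.175], [0.476, -0.275, 0.169], [0.476, -0.278, 0.169], [0.474, -0.273, 0.172], [0.474, -0.275, 0.166], [0.474, -0.278, 0.167], [0.474, -0.28, 0.165], [0.471, -0.275, 0.172], [0.471, -0.278, 0.17], [0.471, -0.28, 0.172], [0.469, -0.278, 0.17], [0.469, -0.28, 0.169], [0.469, -0.282, 0.175], [0.467, -0.28, 0.174], [0.467, -0.282, 0.173], [0.467, -0.284, 0.172], [0.464, -0.282, 0.175], [0.464, -0.284, 0.175], [0.464, -0.287, 0.17], [0.462, -0.285, 0.171], [0.462, 
[... 977 characters left out ...]
0.323], [0.493, 0.114, 0.323], [0.491, 0.154, 0.318], [0.491, 0.14, 0.32], [0.491, 0.127, 0.325], [0.491, 0.115, 0.321], [0.489, 0.145, 0.317], [0.489, 0.133, 0.317], [0.489, 0.119, 0.323], [0.489, 0.107, 0.318], [0.491, 0.097, 0.303], [0.487, 0.121, 0.32], [0.487, 0.108, 0.32], [0.488, 0.099, 0.307], [0.487, 0.082, 0.325], [0.485, 0.105, 0.315], [0.486, 0.094, 0.308], [0.485, 0.079, 0.319], [0.483, 0.083, 0.321]]
lid 1094 [ 0.42607694 -0.3233207   0.070614  ] [ 0.52267156 -0.22918778  0.09990486] [ 0.47255799 -0.27538515  0.0872711 ]
can [ 0.62  -0.121  0.105]
horse [ 0.421 -0.086  0.084]
key [ 0.288 -0.288  0.056]
car [ 0.804 -0.1    0.206]
g [ 0.439 -0.457  0.09 ]
o [ 0.284 -0.525  0.141]
```

View pics/crop1.png

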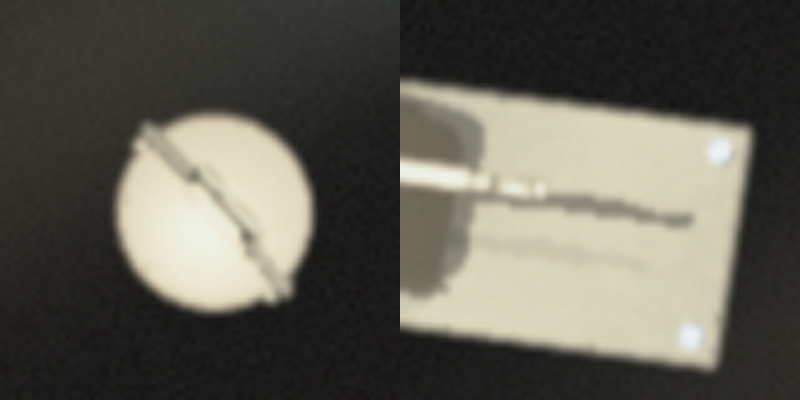

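The crop confirms it: a plain tin pail with a diagonal wire loop (left half), and the scale's arm with the hook at its right end (right half). The heights fit: crown 0.17, arm top 0.32.

```bash
cat >> h.py <<'E'
def plan(pos,yaw):  # shift (cm), turn (deg) in tool axes to TCP pos, tool y at yaw deg, pointing down
    o=status.get_obs(); A=rot(o); y=np.array([np.cos(np.radians(yaw)),np.sin(np.radians(yaw)),0]); z=np.array([0,0,-1.])
    B=np.column_stack([np.cross(y,z),y,z]); 
    return (A.T@(np.array(pos)-o["eef_pos"])*100).round(2),np.degrees(R.from_matrix(A.T@B).as_rotvec()).round(1)
E
python3 - <<'E'
from h import *
z=np.load("top0.npz");P=z["P"]
q=P[240:295,350:405].reshape(-1,3);q=q[q[:,2]>.16]
l=cv2.fitLine(q[:,:2].astype(np.float32),cv2.DIST_HUBER,0,.01,.01).ravel();print("crown",l,np.degrees(np.arctan2(l[1],l[0])))
q=P[220:295,160:275].reshape(-1,3);q=q[(q[:,2]>.313)&(q[:,1]<.2)]
l=cv2.fitLine(q[:,:2].astype(np.float32),cv2.DIST_HUBER,0,.01,.01).ravel();print("arm",l,np.degrees(np.arctan2(l[1],l[0])),np.median(q[q[:,1]>.105][:,2]))
print(plan([.473,-.277,.26],44))
E
```

```text
crown [ 0.7460858   0.66584975  0.4734353  -0.27626535] 41.74755
arm [0.12415282 0.9922631  0.4939806  0.14882877] 82.868164 0.32099213178717667
(array([ 37.68, -17.66,  -2.91]), array([-0.000e+00, -1.000e-01, -1.178e+02]))
```

```bash
python3 -m handwheel '[[[1,37.7,-17.7,-3,0,0,-116],[1,37.7,-17.7,-3,0,0,-116],[1,37.7,-17.7,-3,0,0,-116],[1,37.7,-17.7,-3,0,0,-116],[1,37.7,-17.7,-3,0,0,-116],[1,37.7,-17.7,-3,0,0,-116],[1,37.7,-17.7,-3,0,0,-116],[1,37.7,-17.7,-3,0,0,-116],[1,37.7,-17.7,-3,0,0,-116],[1,37.7,-17.7,-3,0,0,-116]]]'
python3 - <<'E'
from h import *
print(plan([.4735,-.2765,.26],42.5))
E
```

```text
time_s: 1.35
eef_pos: [0.473, -0.2765, 0.2607]
eef_rot: [-0.001, 0.469, 0.883, 0.0]
wrist_force: [-0.7, -0.2, 0.4]
opening: 1.003
grasp_force: 0.0
(array([-0.03,  0.04,  0.07]), array([-0. , -0.1, -8.5]))
```

```bash
python3 -m handwheel '[[[1,0,0,0,0,0,-8.5],[1,0,0,0,0,0,-8.5],[1,0,0,0,0,0,-8.5]]]'
python3 - <<'E'
from h import *
c,P,T=cloud("wrist"); cv2.imwrite("pics/w1.png",c["frame"]); print(T.round(3).tolist()); np.savez("w1.npz",P=P)
q=P.reshape(-1,3); q=q[(q[:,2]>.155)&(q[:,2]<.185)&(np.hypot(q[:,0]-.473,q[:,1]+.2765)<.03)]
l=cv2.fitLine(q[:,:2].astype(np.float32),cv2.DIST_HUBER,0,.01,.01).ravel();print(len(q),l,np.degrees(np.arctan2(l[1],l[0])),q.min(0),q.max(0),(q.min(0)+q.max(0))/2)
E
```

```text
time_s: 1.72
eef_pos: [0.473, -0.2769, 0.2611]
eef_rot: [-0.0, 0.407, 0.913, 0.0]
wrist_force: [1.3, -0.6, -0.1]
opening: 1.0
grasp_force: 0.0
[[0.745, 0.637, 0.199, 0.423], [0.667, -0.711, -0.223, -0.22], [-0.001, 0.299, -0.954, 0.404], [0.0, 0.0, 0.0, 1.0]]
803 [ 0.75280637  0.65824205  0.4720635  -0.27921045] 41.165936 [ 0.45854826 -0.29188143  0.15515138] [ 0.4928403  -0.26165313  0.17289568] [ 0.47569428 -0.27676728  0.16402353]
```

View pics/w1.png

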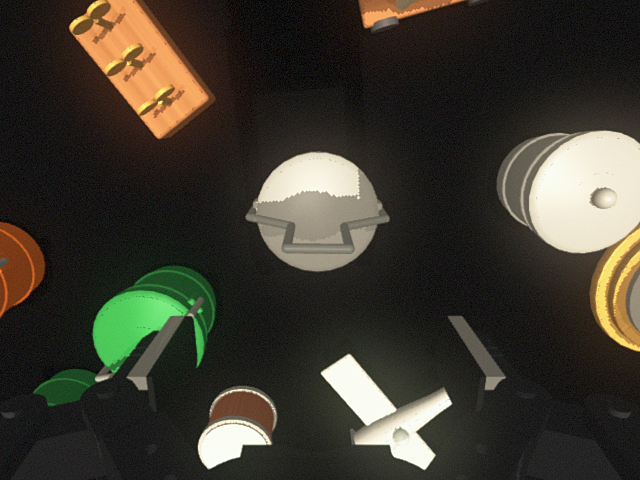

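The wrist view shows the loop crown at (320,248), centred between the fingers. Next I descend and grip.

```bash
python3 -m handwheel '[[[1,0,0,5,0,0,0],[1,0,0,9,0,0,0],[1,0,0,12,0,0,0],[1,0,0,14,0,0,0],[1,0,0,14,0,0,0],[-1,0,0,14,0,0,0],[-1,0,0,14,0,0,0],[-1,0,0,14,0,0,0],[-1,0,0,14,0,0,0],[-1,0,0,14,0,0,0]]]'
```

```text
time_s: 3.02
eef_pos: [0.474, -0.2775, 0.1228]
eef_rot: [0.001, 0.406, 0.914, -0.0]
wrist_force: [1.7, 1.8, 6.2]
opening: 0.494
grasp_force: 60.2
```

```bash
python3 -m handwheel '[[[-1,0,0,-1,0,0,0],[-1,0,0,-3,0,0,0],[-1,0,0,-6,0,0,0],[-1,0,0,-9,0,0,0],[-1,0,0,-12,0,0,0],[-1,0,0,-15,0,0,0],[-1,0,0,-17.5,0,0,0],[-1,0,0,-19,0,0,0],[-1,0,0,-19,0,0,0],[-1,0,0,-19,0,0,0]]]'
python3 - <<'E'
from h import *
# stop 90 mm short of the seat on -y side
d=np.array([.124,.992]); tip=np.array([.485,.080]); seat=tip+.014*d; print(seat)
print(plan([*(seat-.10*d),.312],-7.1),status.get_obs()["eef_pos"],status.get_obs()["wrist_force"])
E
```

```text
time_s: 4.28
eef_pos: [0.4726, -0.2765, 0.3099]
eef_rot: [-0.001, 0.406, 0.914, 0.0]
wrist_force: [0.1, 0.6, -3.0]
opening: 0.493
grasp_force: 61.4
[0.486736 0.093888]
(array([20.  , 18.33, -0.17]), array([-0.1, -0.1, 49.2])) [ 0.47255254 -0.27654688  0.30985002] [ 0.06541254  0.63586467 -2.98168008]
```

```bash
python3 -m handwheel '[[[-1,1,0.9,0,0,0,3],[-1,3,2.7,0,0,0,8],[-1,6,5.5,0,0,0,15],[-1,9,8.2,0,0,0,23],[-1,12,11,0,0,0,31],[-1,15,13.7,0,0,0,38],[-1,17.5,16,0,0,0,44],[-1,19.3,17.7,0,0,0,48],[-1,20,18.3,0,0,0,49],[-1,20,18.3,0,0,0,49]]]'
python3 -m handwheel '[[[-1,0,0,0,0,0,0],[-1,0,0,0,0,0,0]]]'
python3 - <<'E'
from h import *
c,P,T=cloud("wrist"); cv2.imwrite("pics/w2.png",c["frame"]); print(T.round(3).tolist()); np.savez("w2.npz",P=P,T=T)
c,P2,T2=cloud("side"); np.savez("s2.npz",P=P2);cv2.imwrite("pics/s2.png",np.hstack([cv2.resize(c["frame"][120:270,190:340],(600,600))]))
o=status.get_obs();print(o["eef_pos"],o["wrist_force"])
E
```

```text
time_s: 5.52
eef_pos: [0.4743, -0.0058, 0.3106]
eef_rot: [-0.0, 0.748, 0.664, -0.001]
wrist_force: [0.7, 0.2, -4.0]
opening: 0.491
grasp_force: 61.5
time_s: 5.78
eef_pos: [0.4747, -0.0068, 0.3112]
eef_rot: [-0.0, 0.748, 0.663, -0.0]
wrist_force: [0.0, 0.1, -3.8]
opening: 0.495
grasp_force: 61.5
[[0.993, -0.116, -0.037, 0.486], [-0.122, -0.947, -0.298, 0.069], [-0.001, 0.3, -0.954, 0.454], [0.0, 0.0, 0.0, 1.0]]
[ 0.47467489 -0.00656811  0.31123983] [-0.09157188 -0.19497367 -3.70269438]
```

View pics/w2.png

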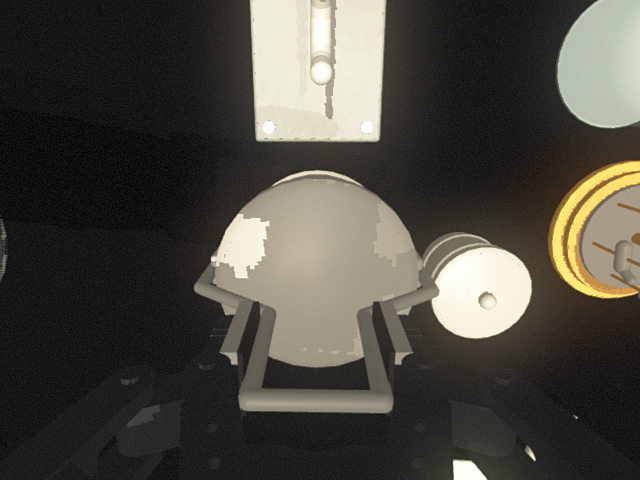

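View pics/s2.png

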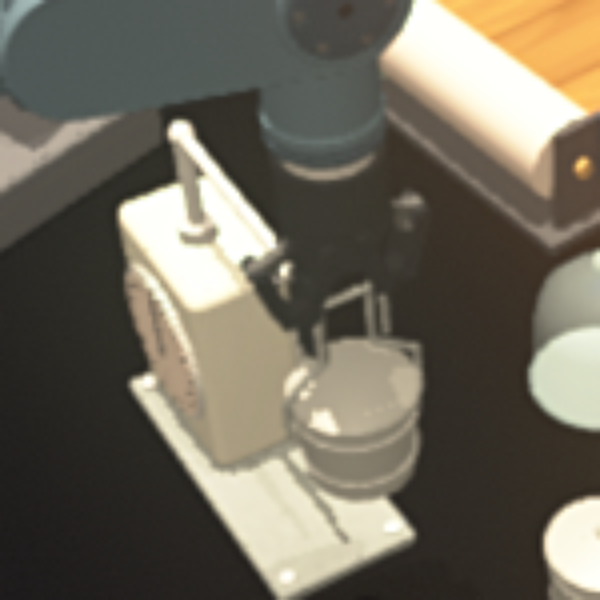

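The wrist view shows the hook tip ball at (321,72) and the crown bar from (243,401) to (390,401), both in one frame. I'll measure both relative to each other.

```bash
python3 - <<'E'
from h import *
z=np.load("w2.npz");P=z["P"]
for n,(r0,r1,c0,c1,lo,hi) in dict(crown=(385,415,240,395,.33,.38),tip=(50,90,305,340,.29,.34),arm=(0,45,305,340,.29,.34)).items():
    q=P[r0:r1,c0:c1].reshape(-1,3);q=q[(q[:,2]>lo)&(q[:,2]<hi)]
    print(n,len(q),q.min(0).round(4),q.max(0).round(4),np.median(q,0).round(4),np.percentile(q[:,2],[5,95]).round(4))
    if n!="tip":
        l=cv2.fitLine(q[:,:2].astype(np.float32),cv2.DIST_HUBER,0,.01,.01).ravel();print(l,np.degrees(np.arctan2(l[1],l[0])))
for v in range(0,90,6): print(v,P[v,316:326].mean(0).round(4))
for u in range(250,390,20): print(u,P[401,u].round(4))
E
```

```text
crown 3726 [ 0.4524 -0.0205  0.3489] [0.4988 0.0086 0.3798] [ 0.4767 -0.0059  0.3588] [0.3541 0.3602]
[ 0.9896161  -0.14373593  0.47157955 -0.00454704] -8.264087
tip 708 [0.4849 0.0772 0.3025] [0.4926 0.0893 0.3233] [0.4884 0.0822 0.3196] [0.3054 0.3219]
arm 955 [0.4861 0.0901 0.2991] [0.4944 0.1034 0.3098] [0.4902 0.0972 0.3041] [0.3018 0.3077]
[0.1306066  0.9914343  0.49023172 0.0969447 ] 82.495346
0 [0.4909 0.1022 0.3088]
6 [0.4908 0.1009 0.307 ]
12 [nan nan nan]
18 [0.4905 0.098  0.3047]
24 [0.4903 0.0964 0.3038]
30 [0.4901 0.0946 0.304 ]
36 [0.4899 0.0929 0.3037]
42 [0.4896 0.0911 0.3042]
48 [0.4894 0.0891 0.3057]
54 [0.4891 0.087  0.3082]
60 [0.4887 0.0841 0.3185]
66 [nan nan nan]
72 [0.4882 0.0805 0.3216]
78 [0.488  0.0789 0.321 ]
84 [0.4889 0.0809 0.2578]
250 [ 0.4586 -0.0027  0.3602]
270 [ 0.4639 -0.0035  0.3599]
290 [ 0.4691 -0.0052  0.3587]
310 [ 0.4748 -0.0047  0.3601]
330 [ 0.4801 -0.0065  0.3586]
350 [ 0.4855 -0.0066  0.3594]
370 [ 0.491  -0.0077  0.3589]
```

```bash
python3 -m handwheel '[[[-1,1,0,0,0,0,0],[-1,3,0.1,0,0,0,0],[-1,5,0.1,0,0,0,0],[-1,7,0.2,0,0,0,0],[-1,9,0.2,0,0,0,0],[-1,10.1,0.2,0,0,0,0],[-1,10.1,0.2,1,0,0,0],[-1,10.1,0.2,2,0,0,0],[-1,10.1,0.2,2.4,0,0,0],[-1,10.1,0.2,2.4,0,0,0]]]'
python3 -m handwheel '[[[-1,0,0,0,0,0,0],[-1,0,0,0,0,0,0]]]'
python3 - <<'E'
from h import *
c,P,T=cloud("wrist"); cv2.imwrite("pics/w3.png",c["frame"][200:480,120:520]); np.savez("w3.npz",P=P)
q=P[385:415,240:395].reshape(-1,3);q=q[(q[:,2]>.32)&(q[:,2]<.35)];print(np.median(q,0))
for u in range(250,390,15): print(u,P[401,u].round(4))
o=status.get_obs();print(o["eef_pos"],o["wrist_force"])
E
```

```text
time_s: 7.12
eef_pos: [0.4884, 0.0937, 0.2867]
eef_rot: [-0.0, 0.748, 0.663, -0.0]
wrist_force: [0.5, -0.6, -3.2]
opening: 0.497
grasp_force: 61.6
time_s: 7.38
eef_pos: [0.4889, 0.094, 0.2877]
eef_rot: [0.0, 0.748, 0.663, 0.0]
wrist_force: [0.4, -0.1, -3.1]
opening: 0.494
grasp_force: 61.6
[0.4905958  0.09485917 0.33525098]
250 [0.4724 0.097  0.3352]
265 [0.4768 0.0975 0.3366]
280 [0.4806 0.0961 0.3354]
295 [0.4847 0.0956 0.3354]
310 [0.4888 0.0951 0.3354]
325 [0.4929 0.0946 0.3354]
340 [0.497  0.0948 0.3363]
355 [0.5011 0.0937 0.3356]
370 [0.5052 0.0935 0.3359]
385 [0.5092 0.093  0.3359]
[0.48888277 0.09404344 0.28765567] [ 0.13039136 -0.53568262 -3.52129112]
```

View pics/w3.png

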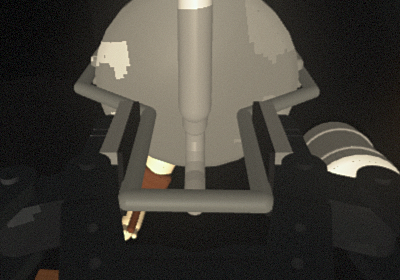

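In the crop, the crown bar (120–272, 200) lies across the hook, with the tip at (195,210) just outside it, centred between the legs. I'll ease it down.

```bash
python3 -m handwheel '[[[-1,0,0,0.2,0,0,0],[-1,0,0,0.4,0,0,0],[-1,0,0,0.6,0,0,0],[-1,0,0,0.8,0,0,0],[-1,0,0,1.0,0,0,0],[-1,0,0,1.2,0,0,0],[-1,0,0,1.4,0,0,0],[-1,0,0,1.6,0,0,0],[-1,0,0,1.8,0,0,0],[-1,0,0,2.0,0,0,0]]]'
python3 -m handwheel '[[[-1,0,0,0.2,0,0,0],[-1,0,0,0.4,0,0,0],[-1,0,0,0.6,0,0,0],[-1,0,0,0.8,0,0,0],[-1,0,0,1.0,0,0,0],[-1,0,0,1.2,0,0,0],[-1,0,0,1.4,0,0,0],[-1,0,0,1.6,0,0,0],[-1,0,0,1.6,0,0,0],[-1,0,0,1.6,0,0,0]]]'
python3 - <<'E'
from h import *
for k in range(6):
    c=camera("wrist"); o=status.get_obs(); print(o["time_s"],o["eef_pos"].round(4),o["wrist_force"].round(2))
c,P,T=cloud("wrist"); cv2.imwrite("pics/w4.png",c["frame"][200:480,120:520])
q=P[385:415,240:395].reshape(-1,3);q=q[(q[:,2]>.28)&(q[:,2]<.35)];print(np.median(q,0))
for v in range(200,380,15): print(v,P[v,316:326].mean(0).round(4))
E
```

```text
time_s: 8.68
eef_pos: [0.4887, 0.0941, 0.2672]
eef_rot: [0.0, 0.748, 0.663, 0.0]
wrist_force: [0.1, -0.1, -5.3]
opening: 0.498
grasp_force: 61.6
time_s: 9.93
eef_pos: [0.4888, 0.0941, 0.2514]
eef_rot: [0.0, 0.748, 0.663, 0.0]
wrist_force: [0.1, 0.0, -1.4]
opening: 0.493
grasp_force: 61.6
9.975 [0.4888 0.0941 0.2514] [-0.22  0.92 -1.55]
10.025 [0.4888 0.0941 0.2514] [-0.75 -0.61 -2.85]
10.075 [0.4888 0.0941 0.2514] [-0.23 -0.28 -1.93]
10.125 [0.4887 0.0941 0.2514] [-0.27 -0.71 -2.08]
10.175 [0.4887 0.0941 0.2514] [-0.39  1.18 -2.27]
10.225 [0.4888 0.0941 0.2513] [-0.06  0.48 -2.68]
[0.49076977 0.0950065  0.2989018 ]
200 [0.4983 0.1531 0.3113]
215 [0.4979 0.15   0.3111]
230 [0.4976 0.1468 0.3112]
245 [0.4972 0.1435 0.3111]
260 [0.4968 0.1402 0.3113]
275 [0.4964 0.1367 0.3109]
290 [0.496  0.1333 0.3112]
305 [0.4955 0.1297 0.3112]
320 [0.4951 0.126  0.3112]
335 [0.4947 0.1223 0.3113]
350 [0.4942 0.1182 0.311 ]
365 [0.4937 0.1145 0.3114]
```

View pics/w4.png

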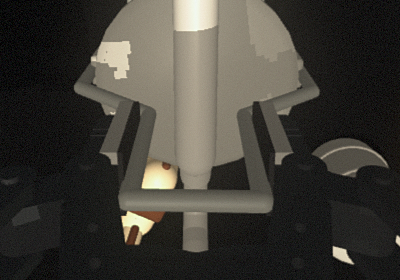

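The arm has sunk about 10 mm (top at 0.3112) with the crown in the hook. About 2.2 N is still on the gripper, so roughly 20 mm more to go.

```bash
python3 -m handwheel '[[[-1,0,0,0.2,0,0,0],[-1,0,0,0.4,0,0,0],[-1,0,0,0.6,0,0,0],[-1,0,0,0.8,0,0,0],[-1,0,0,1.0,0,0,0],[-1,0,0,1.2,0,0,0],[-1,0,0,1.4,0,0,0],[-1,0,0,1.5,0,0,0],[-1,0,0,1.6,0,0,0],[-1,0,0,1.6,0,0,0]]]'
python3 - <<'E'
from h import *
F=[]
for k in range(14):
    c=camera("wrist"); o=status.get_obs(); F.append(o["wrist_force"])
F=np.array(F);print(F.mean(0),F.std(0)/14**.5)
c,P,T=cloud("wrist");print(np.nanmedian(P[230:365,316:326,2]),o["eef_pos"])
E
```

```text
time_s: 11.52
eef_pos: [0.4888, 0.0941, 0.2353]
eef_rot: [0.0, 0.748, 0.663, 0.0]
wrist_force: [-0.7, -0.5, -1.4]
opening: 0.498
grasp_force: 61.5
[-0.03627179  0.06178777 -0.80800571] [0.11123295 0.19740606 0.13296501]
0.29528728676680965 [0.48872927 0.09413041 0.23530575]
```

```bash
python3 -m handwheel '[[[-1,0,0,0.1,0,0,0],[-1,0,0,0.2,0,0,0],[-1,0,0,0.3,0,0,0],[-1,0,0,0.4,0,0,0],[-1,0,0,0.5,0,0,0],[-1,0,0,0.6,0,0,0],[-1,0,0,0.7,0,0,0],[-1,0,0,0.7,0,0,0],[-1,0,0,0.7,0,0,0]]]'
python3 - <<'E'
from h import *
F=[]
for k in range(50):
    c=camera("top"); o=status.get_obs(); F.append(o["wrist_force"])
F=np.array(F);print(F.mean(0),F.std(0)/50**.5)
c,P,T=cloud("wrist");print(np.nanmedian(P[230:365,316:326,2]),o["eef_pos"],o["time_s"])
E
```

```text
time_s: 13.4
eef_pos: [0.4887, 0.0941, 0.2284]
eef_rot: [0.0, 0.748, 0.663, 0.0]
wrist_force: [0.0, 0.2, 0.4]
opening: 0.495
grasp_force: 61.5
[ 0.32932574 -0.22079565 -0.04735126] [0.08660383 0.06621078 0.06656363]
0.28834748883491945 [0.48868706 0.09411476 0.22828221] 15.9
```

The residual on the gripper is about 0 (−0.05 ± 0.07 N), and a 33 mm sink means 3.8 N, which matches the weight felt in carrying. Release.

```bash
python3 -m handwheel '[[[0.1,0,0,0,0,0,0],[0.2,0,0,0,0,0,0],[0.4,0,0,0,0,0,0],[0.7,0,0,0,0,0,0],[0.9,0,0,0,0,0,0],[0.9,0,0,0,0,0,0],[0.9,0,0,0,0,0,0]]]'
python3 - <<'E'
from h import *
for k in range(4):
    c,P,T=cloud("wrist");q=P[385:415,240:395].reshape(-1,3);q=q[(q[:,2]>.25)&(q[:,2]<.3)]
    print(np.nanmedian(P[230:365,316:326,2]),np.median(q,0))
cv2.imwrite("pics/w5.png",c["frame"][200:480,120:520])
E
```

```text
time_s: 16.82
eef_pos: [0.4887, 0.0941, 0.2283]
eef_rot: [-0.0, 0.748, 0.663, 0.0]
wrist_force: [-0.4, 0.2, 0.8]
opening: 0.951
grasp_force: 0.0
0.2887637421204681 [0.49068688 0.09510283 0.27636224]
0.2888142014811863 [0.49067797 0.0950763  0.27636003]
0.28886342634798934 [0.49066303 0.09509318 0.27644648]
0.2888470792372778 [0.49063227 0.09508626 0.27644777]
```

View pics/w5.png

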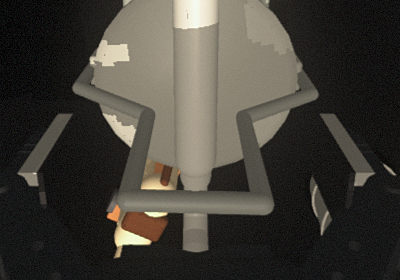

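The fingers are clear on both sides, the loop sits in the hook with its tip visible at (195,240), and the scale is still. I retreat straight up, then hand in.

```bash
python3 -m handwheel '[[[0.9,0,0,-0.5,0,0,0],[0.9,0,0,-1.5,0,0,0],[0.9,0,0,-3,0,0,0],[0.9,0,0,-5,0,0,0],[0.9,0,0,-8,0,0,0],[0.9,0,0,-11,0,0,0],[0.9,0,0,-14,0,0,0],[0.9,0,0,-15,0,0,0],[0.9,0,0,-15,0,0,0],[0.9,0,0,-15,0,0,0]]]'
python3 - <<'E'
from h import *
for k in range(4):
    c,P,T=cloud("wrist");q=P.reshape(-1,3);a=q[(q[:,2]>.265)&(q[:,2]<.3)&(q[:,1]>.12)&(q[:,1]<.2)&(abs(q[:,0]-.5)<.02)];b=q[(q[:,2]>.265)&(q[:,2]<.3)&(abs(q[:,1]-.095)<.012)&(abs(q[:,0]-.49)<.03)]
    print(np.median(a,0),np.median(b,0),len(b))
E
```

```text
time_s: 18.27
eef_pos: [0.4882, 0.0941, 0.377]
eef_rot: [-0.001, 0.748, 0.663, -0.001]
wrist_force: [-0.3, -0.3, -0.4]
opening: 0.949
grasp_force: 0.0
[0.49810606 0.1630641  0.28817051] [0.48933182 0.09412035 0.27655327] 1046
[0.49808353 0.16337588 0.28816511] [0.48938768 0.094153   0.27655749] 1055
[0.49810409 0.16300809 0.28813029] [0.48937371 0.09411802 0.27653371] 1045
[0.49817249 0.16280324 0.2881701 ] [0.4893488  0.09409499 0.276555  ] 1040
```

```bash
python3 -c "
from bench import ctrl
print(ctrl.hand_in())"
```

```text
the job is handed in; nothing more can be done
None
```

The pail is hanging still by its loop in the scale's hook, sunk about 33 mm (about 3.8 N, or 0.39 kg), the gripper is clear, and the job was handed in at about 18.5 s; no verdict came back.

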